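Snap the lid of the lemon box shut, clip by clip

TASK

The lid of the square food box with the lemons in it is on but not locked: press down every coral rim clip that still stands up, until all four have clicked home and lie level. Press the clips themselves, never the thin clear window in the middle; do not lift the lid, do not lift, tip or shove the box, and leave the other things as they stand. Finish with the hand clear of the box.

Things in the scene. Friction and masses are not known exactly. Their poses are not given: they have to be found in the camera images.
- tub: square milky see-through food box with round corners and two lemons in it, 140 mm a side (148 over its lip), 82 mm high, 0.7 to 1 kg, loose on the worktop; origin at the centre of its underside, z up
- lid: square lid of 0.4 kg lying loose on the box: white frame, clear window, and one coral clip along each side, 77 mm long, hinged 57 mm from the centre, reaching 80 mm (88 mm at the thumb tab in its middle) when home. Origin at the centre of the underside of the frame, on the box's lip, 82 mm above the box's underside; z up, x and y square to the sides. Home, a clip's top is 6 mm above the origin, and its hook lies under the lip
- window: thin clear window in the middle of the lid, 94 x 94 mm, its top 11 mm below the lid's origin, inside a frame that stands 6 mm above the origin; origin at the centre of its underside, 14 mm below the lid's origin. Not to be pressed
- press_0 (a point): press point, a dark dot 11 mm wide on top of clip 0 in the middle of its length, 73 mm from the lid's centre (clip 0 is on the lid's +x side). 88 mm above the tub's underside when the clip is home (then the top is level), 94 mm while it stands up
- press_1 (a point): press point, a dark dot 11 mm wide on top of clip 1 in the middle of its length, 73 mm from the lid's centre (clip 1 is on the lid's +y side). 88 mm above the tub's underside when the clip is home (then the top is level), 94 mm while it stands up
- press_2 (a point): press point, a dark dot 11 mm wide on top of clip 2 in the middle of its length, 73 mm from the lid's centre (clip 2 is on the lid's -x side). 88 mm above the tub's underside when the clip is home (then the top is level), 94 mm while it stands up
- press_3 (a point): press point, a dark dot 11 mm wide on top of clip 3 in the middle of its length, 73 mm from the lid's centre (clip 3 is on the lid's -y side). 88 mm above the tub's underside when the clip is home (then the top is level), 94 mm while it stands up
- clip_0 (a joint): swing of clip 0 (the one with press_0), rad: 0 = standing up, 0.40 = home. Its over-centre spring pushes it away from 0.24 either way, so it rests only up or home; a push of about 7 to 13 N straight down near the press point snaps it home, where it stops dead and stays
- clip_1 (a joint): swing of clip 1 (the one with press_1), rad: 0 = standing up, 0.40 = home. Its over-centre spring pushes it away from 0.24 either way, so it rests only up or home; a push of about 7 to 13 N straight down near the press point snaps it home, where it stops dead and stays
- clip_2 (a joint): swing of clip 2 (the one with press_2), rad: 0 = standing up, 0.40 = home. Its over-centre spring pushes it away from 0.24 either way, so it rests only up or home; a push of about 7 to 13 N straight down near the press point snaps it home, where it stops dead and stays
- clip_3 (a joint): swing of clip 3 (the one with press_3), rad: 0 = standing up, 0.40 = home. Its over-centre spring pushes it away from 0.24 either way, so it rests only up or home; a push of about 7 to 13 N straight down near the press point snaps it home, where it stops dead and stays
- lemon: loose lemon on the chopping board, 78 x 55 x 56 mm; leave alone
- honey_jar: honey jar with a white cap, 58 x 62 x 99 mm; leave alone
- spice_jar: small round spice jar with a dark cap, 44 mm across, 105 mm high; leave alone
- sugar_pot: white sugar pot with a knob on its lid, 77 x 77 x 88 mm; leave alone
- wood_mill: small wood-coloured mill, 29 mm across, 97 mm high; leave alone
- grey_mill: small grey mill, 29 mm across, 97 mm high; leave alone
- teaspoon: teaspoon, 130 x 27 x 11 mm; leave alone
Not all that is in view belongs to the job. Of the things like the lid, leave any that is pink; of the rest the larger one is meant.

How it is judged:
By the outcome, as a careful person would: the job done as asked, in the order asked, and still so for the second after the job is handed in, with the robot touching nothing.
It also fails if it takes over 32 s, if anything falls off the work surface, if the arm or the gripper's body presses on something with over 40 N, if the wrist force passes 120 N, or if a joint passes its speed limit or range.

ROBOT

A 6-joint arm with a two-finger parallel gripper is mounted at the origin on a cart in front of the work surface, level with it; the furniture and walls round the work are solid. World frame = base frame: x ahead of the robot, y to its left, z up, the work surface at z = 0. Lengths are in m, angles in rad, forces in N, time in s.
With the tool pointing down it reaches from about 0.35 to 0.85 m from the base axis. Payload 8.1 kg.
Tool frame: the origin (TCP) lies between the finger pads; the fingertips stand 14 mm ahead of it and the grasp point (between the pads) lies 5 mm behind it; z points along the fingers, y is the line along which they close (so a half turn about z gives the same grasp; the last joint's range is limited). The gripper opens to 93 mm and grips with 3 to 60 N. Pads are 15 mm wide; open, the fingers measure 128 mm over their backs; the gripper's body (75 mm by 188 mm) begins 65 mm behind the grasp point.
Start: joints at [-1.394, 0.13, 1.488, -0, 1.523, -0.085], TCP at [0.155, -0.58, 0.194] pointing down, gripper open.
Joint ranges: [-2.96, 2.96], [-0.89, 2.26], [0.02, 2.5], [-1.34, 4.48], [0, 2.73], [-2.66, 2.66]. Speed limits (rad/s): [2.39, 2.39, 2.79, 3.14, 3.14, 3.14].

INTERFACE

Orientations are given as a rotation vector (axis times angle).
In Python, from plant import robot gives the robot as it stands.
- The arm moves only by the tool arm_command, never from a script. Its argument "targets" is a list of rows, each an object of numbers: "x", "y", "z": the shift along the world's x, y, z in units of 500 mm (1.0 is 500 mm); "rx", "ry", "rz": the turn, a rotation vector about the world's x, y, z in units of 2 rad (1.0 is 2 rad); "claw": the closure in counts, from 0 (fully open) to 255 (shut). In form: [{"x": .., "y": .., "z": .., "rx": .., "ry": .., "rz": .., "claw": ..}, ...]. A call has 1 to 10 rows; each row is the pose to reach, as a shift and turn from the pose commanded when the call began; what a row does not reach only later rows make up. A row lasts 1/12 s, in which the tool goes at most 41.7 mm and 7.16 degrees, less where a joint would pass 70% of its speed; a pose out of reach is approached as far as the arm can. A call with a number of a shift or a turn outside -1 to 1 is refused whole. A call with a gripper value outside its range is refused whole. The fingers move at their own pace and stop on an object; "squeeze" is the grip in N (left out, the last holds). Time passes only in rows, so rows that repeat a pose let the fingers close. It gives the time, the measured TCP pose, the force, the opening and the grip force at its end, in the units of the state.
- robot.read_state(): the state, without advancing time (a new reading comes with each control period).
- robot.read_camera(name): name is "side" or "top"; returns (picture, depth): 400x640x3 uint8, red, green, blue; 400x640 float32, m along the optical axis (not along the pixel's ray), 0 where there is no reading.
- robot.get_calibration(name): a dict with "intrinsics" (3x3 intrinsics, pixels), "dist" ([k1, k2, p1, p2, k3] as OpenCV has them; the pictures are not rectified), "origin" and "orientation" of the camera in the world. Camera axes: x right, y up, looking along -z (the intrinsics and any distortion apply to the point x, -y, -z); pixel columns grow to the right and rows downward; lengths in m; the calibration is good to about 2 mm. A picture is of the moment at which its call begins. get_calibration takes no time and is no camera call.
- robot.close_job(): hands the job in; it is judged then, once.
The state is a dict: "t": time; "q": joint angles; "dq": joint speeds; "joint_torque": joint torques, N m; "tool_pos": TCP position; "orientation": TCP orientation; "force": force on the tool from outside, world axes, zero at the start; "wrist_torque": the same for the moment, N m; "opening": finger opening in m; "gripper_force": force on a finger pad.
Only numpy, scipy, OpenCV 4.12 (cv2) and the standard library are available. Lean on these libraries where they do the work, as an engineer would, in place of code of your own. Each camera call takes 0.05 s, during which the arm holds its last target. There are 200 camera calls.

## Working session

There is one attempt and no reset: what is moved stays moved. The work goes in short steps, Python scripts to look and compute and a tool call to move; the robot and the scene stay as the last step left them, time stands still between calls to the robot, and variables do not carry over. Pictures are saved under pics/ and viewed, at most 10 in all, crops included, and the job is handed in when it is done.

Besides the shell and the picture viewer there is one more tool, called after ">>>" as a command line: name --argument value ..., lists and objects as JSON in quotes. arm_command: Moves the arm, as the interface text tells. Shifts and turns lie within -1 to 1; 1 stands for 500 mm of shift or 2 rad of turn. Its arguments: {"type":"object","properties":{"targets":{"type":"array","items":{"type":"object","properties":{"x":{"type":"number","minimum":-1,"maximum":1},"y":{"type":"number","minimum":-1,"maximum":1},"z":{"type":"number","minimum":-1,"maximum":1},"rx":{"type":"number","minimum":-1,"maximum":1},"ry":{"type":"number","minimum":-1,"maximum":1},"rz":{"type":"number","minimum":-1,"maximum":1},"claw":{"type":"number"}}}},"squeeze":{"type":"number"}},"required":["targets"]}

```bash
mkdir -p pics; cat > h.py <<'E'
import numpy as np, cv2
from scipy.spatial.transform import Rotation as R
from plant import robot
def cam(n):
    p,d=robot.read_camera(n); np.savez('/tmp/%s.npz'%n,p=p,d=d); return p,d
def calib(n):
    c=robot.get_calibration(n); o=np.array(c['orientation'],float)
    M=o if o.shape==(3,3) else R.from_rotvec(o).as_matrix()
    return np.array(c['intrinsics']),np.array(c['dist'],float),np.array(c['origin']),M
def world(n,px,d):  # px Nx2 (u,v), d depth
    K,D,o,M=calib(n)
    u=cv2.undistortPoints(np.array(px,float).reshape(-1,1,2),K,D).reshape(-1,2)
    d=np.array(d,float).reshape(-1)
    return o+np.c_[u[:,0]*d,-u[:,1]*d,-d]@M.T
def onplane(n,px,z):
    K,D,o,M=calib(n)
    a=world(n,px,np.ones(len(px)))-o
    return o+a*((z-o[2])/a[:,2])[:,None]
E
python3 - <<'E'
from h import *
for n in('top','side'):
    p,d=cam(n); cv2.imwrite(f'pics/{n}0.png',p[:,:,::-1])
    print(robot.get_calibration(n))
print(robot.read_state())
E
```

```text
{'intrinsics': array([[415.18857053,   0.        , 327.02611898],
       [  0.        , 415.18857053, 195.34018435],
       [  0.        ,   0.        ,   1.        ]]), 'dist': array([-0.02261758,  0.        ,  0.        ,  0.        ,  0.        ]), 'origin': array([ 0.34049852, -0.0650568 ,  1.53592225]), 'orientation': array([ 0.15282626, -0.11219191, -1.57809383])}
{'intrinsics': array([[432.37597255,   0.        , 318.20557819],
       [  0.        , 432.37597255, 201.84938853],
       [  0.        ,   0.        ,   1.        ]]), 'dist': array([0.03527229, 0.        , 0.        , 0.        , 0.        ]), 'origin': array([0.22196483, 0.88676868, 0.66856186]), 'orientation': array([ 0.29260225, -1.40209155, -2.44805293])}
{'t': 0.1, 'q': array([-1.39440009e+00,  1.31084976e-01,  1.48916940e+00,  1.91308652e-05,
        1.52298416e+00, -8.53955282e-02]), 'dq': array([-0.00175537, -0.00176206, -0.00281621, -0.00040629, -0.00095402,
       -0.00206888]), 'joint_torque': array([ 2.06271390e-03, -5.61340642e+01, -4.93095016e+01,  7.71923969e-02,
        2.92172522e-02, -7.73844681e-05]), 'tool_pos': array([ 0.15522216, -0.57900696,  0.19299331]), 'orientation': array([-3.11308667e+00, -4.09832093e-01,  8.75638001e-05]), 'force': array([-0.12212334, -0.25684236, -0.32554585]), 'wrist_torque': array([-0.01595358, -0.04157308, -0.02127819]), 'gripper_force': 0.0, 'opening': 0.0931505096580923}
```

View pics/top0.png

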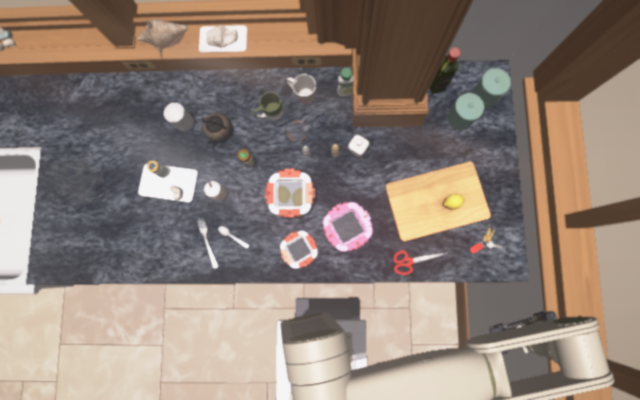

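View pics/side0.png

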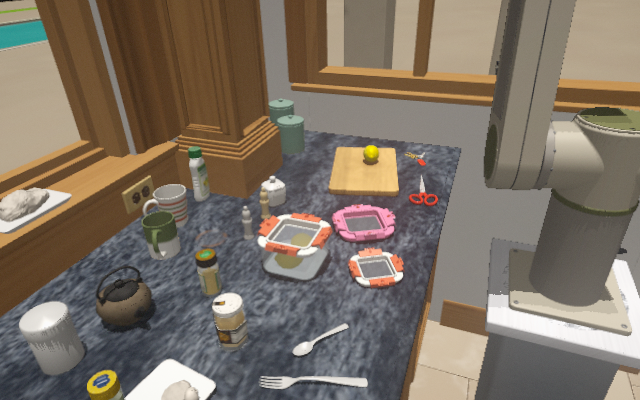

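Lid-like things: the coral one on the lemon box at top (290,193) / side (295,233), a pink one at top (348,226) and a small coral one at top (299,249). I choose the one at (290,193), since it is the larger non-pink lid and has lemons under it. Next is a close crop and its depth.

```bash
python3 - <<'E'
from h import *
P={}
for n,(x0,y0,x1,y1) in dict(top=(255,160,325,225),side=(250,205,340,285)).items():
    f=np.load(f'/tmp/{n}.npz'); p,d=f['p'],f['d']; P[n]=cv2.resize(p[y0:y1,x0:x1,::-1],(400,int(400*(y1-y0)/(x1-x0))),interpolation=cv2.INTER_CUBIC)
    hsv=cv2.cvtColor(p,cv2.COLOR_RGB2HSV).astype(int)
    m=np.zeros(d.shape,bool); m[y0:y1,x0:x1]=1
    m&=((hsv[...,0]<12)|(hsv[...,0]>174))&(hsv[...,1]>110)&(hsv[...,2]>120)&(d>0)
    k,l,s,c=cv2.connectedComponentsWithStats(m.astype(np.uint8))
    for i in range(1,k):
        if s[i,4]<12: continue
        v,u=np.where(l==i); w=world(n,np.c_[u,v],d[v,u])
        print(n,s[i],c[i].round(1),np.median(w,0).round(3),'z10/90',np.percentile(w[:,2],[10,50,90]).round(4))
h=max(a.shape[0] for a in P.values())
cv2.imwrite('pics/crop0.png',np.hstack([cv2.copyMakeBorder(a,0,h-a.shape[0],0,0,0) for a in P.values()]))
E
```

```text
top [279 169  21   7 117] [289.6 172.3] [0.671 0.103 0.094] z10/90 [0.0886 0.0941 0.0987]
top [266 183   7  20 106] [268.7 192.7] [0.598 0.177 0.094] z10/90 [0.088  0.0939 0.0998]
top [280 210  19   8 121] [289.  212.9] [0.525 0.105 0.094] z10/90 [0.0886 0.0937 0.1003]
side [291 213  31   9 163] [305.9 216.8] [0.597 0.039 0.088] z10/90 [0.0865 0.0879 0.0895]
side [258 215  21  21 232] [267.6 225. ] [0.668 0.111 0.093] z10/90 [0.0887 0.0931 0.0977]
side [311 227  21  22 220] [322.1 236.8] [0.524 0.114 0.092] z10/90 [0.0868 0.0924 0.098 ]
side [265 242  35  15 263] [281.3 248.7] [0.596 0.186 0.091] z10/90 [0.0843 0.0914 0.0978]
```

View pics/crop0.png

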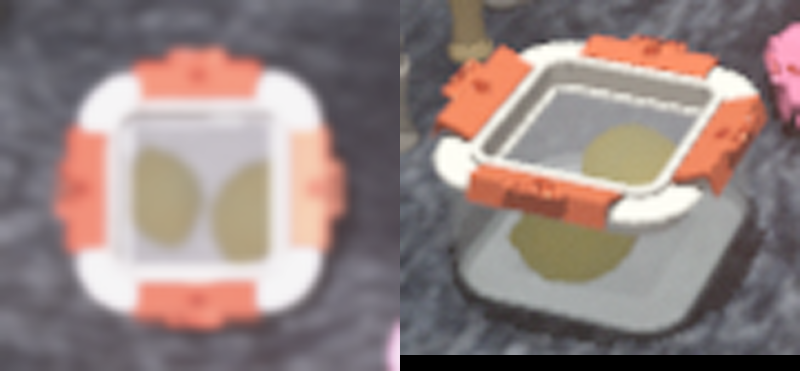

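The crop confirms it: milky box with two lemons and a coral lid. The +x, +y and -x clips stand (mid height 94 mm), and the -y clip at top (312,193) is flat at 88 mm, so it is already home. Next I locate the dots in both views and get the tool heading.

```bash
python3 - <<'E'
from h import *
t=[(289.1,173.1),(268.1,192.9),(289.7,212.5),(311.9,192.9)]
s=[(268,224.8),(281.5,247.3),(325.4,235.4),(307.4,215.1)]
for n,a in(('top',t),('side',s)):
    w=np.vstack([onplane(n,a[:3],.094),onplane(n,a[3:],.088)]); 
    print(n,w.round(4).tolist(),w.mean(0).round(4))
    d=w[0]-w[2]; e=w[1]-w[3]; print(np.linalg.norm(d),np.linalg.norm(e),np.degrees([np.arctan2(d[1],d[0]),np.arctan2(-e[0],e[1])]))
    # white frame and coral outline -> box centre
    f=np.load(f'/tmp/{n}.npz'); 
st=robot.read_state(); M=R.from_rotvec(st['orientation']).as_matrix(); print(M.round(3)); print(np.degrees(np.arctan2(M[1,1],M[0,1])))
E
```

```text
top [[0.6683, 0.1057, 0.094], [0.5977, 0.1799, 0.094], [0.5268, 0.1027, 0.094], [0.5966, 0.0249, 0.088]] [0.5973 0.1033 0.0925]
0.1416068232547405 0.15513881026337975 [ 1.20665942 -0.40897522]
side [[0.6675, 0.1107, 0.094], [0.5965, 0.1841, 0.094], [0.5194, 0.1079, 0.094], [0.5972, 0.0296, 0.088]] [0.5951 0.1081 0.0925]
0.14815873423269033 0.15463276828209205 [1.08163032 0.22953045]
[[ 0.966  0.259 -0.   ]
 [ 0.259 -0.966  0.002]
 [ 0.    -0.002 -1.   ]]
-75.00048248553757
```

Centre is about (0.597, 0.106) with yaw under 1°. Both views agree within 5 mm, and the spacing is 142–155 mm against 146 expected. I'll take the +y clip first, with fingers shut and the closing line along the clip.

>>> arm_command --targets '[{"x": 0.44, "y": 0.75, "z": 0.04, "rz": 0.327, "claw": 255}, {"x": 0.44, "y": 0.75, "z": 0.04, "rz": 0.327, "claw": 255}, {"x": 0.44, "y": 0.75, "z": 0.04, "rz": 0.327, "claw": 255}, {"x": 0.44, "y": 0.75, "z": 0.04, "rz": 0.327, "claw": 255}, {"x": 0.44, "y": 0.75, "z": 0.04, "rz": 0.327, "claw": 255}, {"x": 0.44, "y": 0.75, "z": 0.04, "rz": 0.327, "claw": 255}, {"x": 0.44, "y": 0.75, "z": 0.04, "rz": 0.327, "claw": 255}, {"x": 0.44, "y": 0.75, "z": 0.04, "rz": 0.327, "claw": 255}, {"x": 0.44, "y": 0.75, "z": 0.04, "rz": 0.327, "claw": 255}, {"x": 0.44, "y": 0.75, "z": 0.04, "rz": 0.327, "claw": 255}]' --squeeze 5

```text
schema error: expected keys x, y, z, rx, ry, rz, claw
```

>>> arm_command --targets '[{"x": 0.44, "y": 0.75, "z": 0.04, "rx": 0, "ry": 0, "rz": 0.327, "claw": 255}, {"x": 0.44, "y": 0.75, "z": 0.04, "rx": 0, "ry": 0, "rz": 0.327, "claw": 255}, {"x": 0.44, "y": 0.75, "z": 0.04, "rx": 0, "ry": 0, "rz": 0.327, "claw": 255}, {"x": 0.44, "y": 0.75, "z": 0.04, "rx": 0, "ry": 0, "rz": 0.327, "claw": 255}, {"x": 0.44, "y": 0.75, "z": 0.04, "rx": 0, "ry": 0, "rz": 0.327, "claw": 255}, {"x": 0.44, "y": 0.75, "z": 0.04, "rx": 0, "ry": 0, "rz": 0.327, "claw": 255}, {"x": 0.44, "y": 0.75, "z": 0.04, "rx": 0, "ry": 0, "rz": 0.327, "claw": 255}, {"x": 0.44, "y": 0.75, "z": 0.04, "rx": 0, "ry": 0, "rz": 0.327, "claw": 255}, {"x": 0.44, "y": 0.75, "z": 0.04, "rx": 0, "ry": 0, "rz": 0.327, "claw": 255}, {"x": 0.44, "y": 0.75, "z": 0.04, "rx": 0, "ry": 0, "rz": 0.327, "claw": 255}]' --squeeze 5

```text
t: 0.93
tool_pos: [0.3662, -0.2186, 0.213]
orientation: [-2.818, -1.388, 0.0]
force: [0.8, 0.5, -0.7]
opening: 0.0311
gripper_force: 0.0
```

>>> arm_command --targets '[{"x": 0.44, "y": 0.77, "z": 0, "rx": 0, "ry": 0, "rz": 0.32, "claw": 255}, {"x": 0.44, "y": 0.77, "z": 0, "rx": 0, "ry": 0, "rz": 0.32, "claw": 255}, {"x": 0.44, "y": 0.77, "z": 0, "rx": 0, "ry": 0, "rz": 0.32, "claw": 255}, {"x": 0.44, "y": 0.77, "z": 0, "rx": 0, "ry": 0, "rz": 0.32, "claw": 255}, {"x": 0.44, "y": 0.77, "z": 0, "rx": 0, "ry": 0, "rz": 0.32, "claw": 255}, {"x": 0.44, "y": 0.77, "z": 0, "rx": 0, "ry": 0, "rz": 0.32, "claw": 255}, {"x": 0.44, "y": 0.77, "z": 0, "rx": 0, "ry": 0, "rz": 0.32, "claw": 255}, {"x": 0.44, "y": 0.77, "z": 0, "rx": 0, "ry": 0, "rz": 0.32, "claw": 255}, {"x": 0.44, "y": 0.77, "z": 0, "rx": 0, "ry": 0, "rz": 0.32, "claw": 255}, {"x": 0.44, "y": 0.77, "z": 0, "rx": 0, "ry": 0, "rz": 0.32, "claw": 255}]'

```text
t: 1.77
tool_pos: [0.573, 0.1434, 0.2125]
orientation: [-2.237, -2.205, 0.001]
force: [0.6, -1.4, 0.4]
opening: 0.0004
gripper_force: 0.0
```

>>> arm_command --targets '[{"x": 0, "y": 0, "z": 0, "rx": 0, "ry": 0, "rz": 0, "claw": 255}, {"x": 0, "y": 0, "z": 0, "rx": 0, "ry": 0, "rz": 0, "claw": 255}]'

```text
t: 1.93
tool_pos: [0.5723, 0.1431, 0.2112]
orientation: [-2.233, -2.207, 0.004]
force: [-0.6, -0.1, -0.5]
opening: 0.0009
gripper_force: 0.0
```

>>> arm_command --targets '[{"x": 0.05, "y": 0.072, "z": -0.09, "rx": 0, "ry": 0, "rz": 0.006, "claw": 255}, {"x": 0.05, "y": 0.072, "z": -0.18, "rx": 0, "ry": 0, "rz": 0.006, "claw": 255}, {"x": 0.05, "y": 0.072, "z": -0.18, "rx": 0, "ry": 0, "rz": 0.006, "claw": 255}, {"x": 0.05, "y": 0.072, "z": -0.18, "rx": 0, "ry": 0, "rz": 0.006, "claw": 255}, {"x": 0.05, "y": 0.072, "z": -0.18, "rx": 0, "ry": 0, "rz": 0.006, "claw": 255}]'

```text
t: 2.35
tool_pos: [0.5962, 0.1758, 0.1221]
orientation: [-2.225, -2.216, 0.005]
force: [-0.7, 0.8, 0.9]
opening: 0.0002
gripper_force: 0.0
```

```bash
python3 - <<'E'
from h import *
p,d=cam('side'); cv2.imwrite('pics/s1.png',cv2.resize(p[150:290,215:375,::-1],None,fx=4,fy=4,interpolation=cv2.INTER_CUBIC))
s=robot.read_state();print(s['tool_pos'],s['orientation'],s['force'])
E
```

```text
[0.59777708 0.17606952 0.12443271] [2.22542000e+00 2.21656675e+00 4.65230700e-04] [ 0.39242869 -0.46006422  0.30509148]
```

View pics/s1.png

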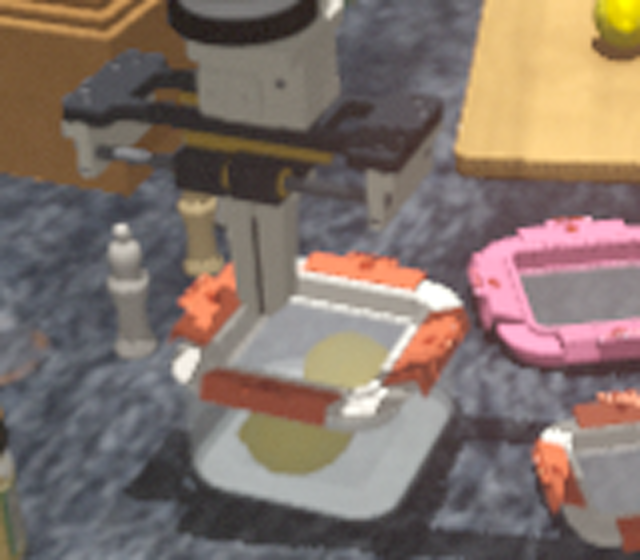

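The fingertip shows at crop (265,305), about 20 px above the dot row I used. I'm checking that against the projection before pressing.

```bash
python3 - <<'E'
from h import *
s=robot.read_state(); M=R.from_rotvec(s['orientation']).as_matrix(); tip=s['tool_pos']+M@[0,0,.014]
K,D,o,C=calib('side')
for q in (tip,[.597,.179,.094],[.597,.179,0.108]):
    c=(np.array(q)-o)@C; c=c*[1,-1,-1]; print(np.round(q,4),cv2.projectPoints(c.reshape(1,1,3),np.zeros(3),np.zeros(3),K,D)[0].ravel().round(1),c[2])
print(onplane('side',[(281,226)],tip[2]))
d=np.load('/tmp/side.npz')['d']
for u in(277,281,285):
  print(u,[tuple(world('side',[(u,v)],[d[v,u]])[0].round(3)) for v in (210,216,220,224,226,228,232)])
E
```

```text
[0.5978 0.1761 0.1104] [282.  239.2] 0.9716933104687494
[0.597 0.179 0.094] [282.3 246. ] 0.9773302679320311
[0.597 0.179 0.108] [281.9 240.9] 0.970305649530264
[[0.62324821 0.12766115 0.11043271]]
277 [(np.float64(0.6), np.float64(0.183), np.float64(0.191)), (np.float64(0.6), np.float64(0.186), np.float64(0.177)), (np.float64(0.601), np.float64(0.186), np.float64(0.167)), (np.float64(0.602), np.float64(0.185), np.float64(0.156)), (np.float64(0.603), np.float64(0.185), np.float64(0.15)), (np.float64(0.649), np.float64(0.101), np.float64(0.082)), (np.float64(0.649), np.float64(0.103), np.float64(0.072))]
281 [(np.float64(0.589), np.float64(0.186), np.float64(0.194)), (np.float64(0.59), np.float64(0.187), np.float64(0.18)), (np.float64(0.591), np.float64(0.186), np.float64(0.169)), (np.float64(0.592), np.float64(0.186), np.float64(0.158)), (np.float64(0.593), np.float64(0.186), np.float64(0.153)), (np.float64(0.593), np.float64(0.186), np.float64(0.148)), (np.float64(0.64), np.float64(0.098), np.float64(0.07))]
285 [(np.float64(0.58), np.float64(0.187), np.float64(0.197)), (np.float64(0.582), np.float64(0.184), np.float64(0.18)), (np.float64(0.582), np.float64(0.185), np.float64(0.17)), (np.float64(0.582), np.float64(0.186), np.float64(0.161)), (np.float64(0.583), np.float64(0.185), np.float64(0.155)), (np.float64(0.639), np.float64(0.077), np.float64(0.07)), (np.float64(0.63), np.float64(0.097), np.float64(0.072))]
```

```bash
python3 - <<'E'
from h import *
p,d=cam('side'); 
for u in(277,281,285):
  print(u,[(v,world('side',[(u,v)],[d[v,u]])[0].round(3).tolist()) for v in range(222,246,3)])
s=robot.read_state();print(s['t'],s['tool_pos'],s['q'].round(3),s['force'])
cv2.imwrite('pics/s2.png',cv2.resize(p[150:290,215:375,::-1],None,fx=4,fy=4,interpolation=cv2.INTER_CUBIC))
E
```

```text
277 [(222, [0.602, 0.186, 0.162]), (225, [0.604, 0.183, 0.152]), (228, [0.65, 0.099, 0.081]), (231, [0.649, 0.102, 0.074]), (234, [0.646, 0.109, 0.07]), (237, [0.642, 0.118, 0.068]), (240, [0.634, 0.133, 0.071]), (243, [0.616, 0.168, 0.09])]
281 [(222, [0.592, 0.185, 0.163]), (225, [0.592, 0.186, 0.156]), (228, [0.648, 0.082, 0.071]), (231, [0.643, 0.093, 0.07]), (234, [0.636, 0.107, 0.072]), (237, [0.631, 0.118, 0.071]), (240, [0.625, 0.13, 0.072]), (243, [0.608, 0.162, 0.088])]
285 [(222, [0.582, 0.185, 0.165]), (225, [0.644, 0.067, 0.071]), (228, [0.638, 0.079, 0.071]), (231, [0.633, 0.09, 0.07]), (234, [0.627, 0.103, 0.071]), (237, [0.622, 0.114, 0.07]), (240, [0.616, 0.127, 0.072]), (243, [0.599, 0.16, 0.089])]
2.45 [0.59871962 0.17632668 0.12574207] [ 0.204  0.231  1.501 -0.     1.407  0.209] [ 0.00464464 -0.40579336  0.26387829]
```

View pics/s2.png

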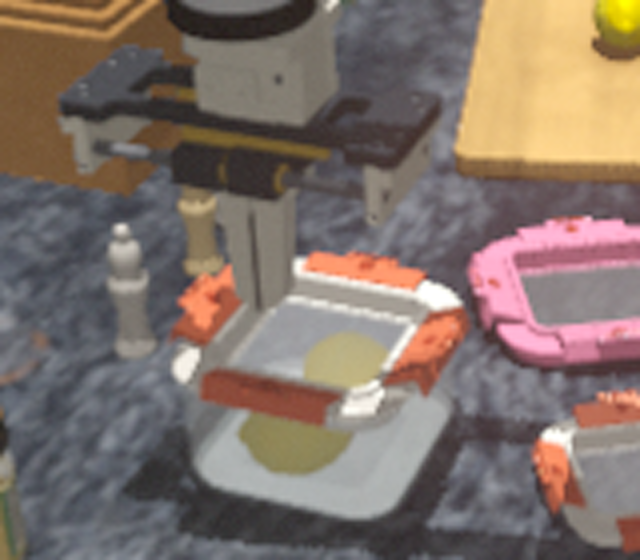

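The side view puts the closed fingertip at z≈0.148, where the state implies 0.110; x and y agree within 3 mm. I'll go down in small steps and trust the force reading.

>>> arm_command --targets '[{"x": 0, "y": 0, "z": -0.01, "rx": 0, "ry": 0, "rz": 0, "claw": 255}, {"x": 0, "y": 0, "z": -0.02, "rx": 0, "ry": 0, "rz": 0, "claw": 255}, {"x": 0, "y": 0, "z": -0.02, "rx": 0, "ry": 0, "rz": 0, "claw": 255}]'

```text
t: 2.7
tool_pos: [0.5978, 0.1768, 0.1133]
orientation: [2.225, 2.217, 0.001]
force: [-0.6, 0.3, -0.2]
opening: 0.0005
gripper_force: 0.0
```

>>> arm_command --targets '[{"x": 0, "y": 0, "z": -0.004, "rx": 0, "ry": 0, "rz": 0, "claw": 255}, {"x": 0, "y": 0, "z": -0.008, "rx": 0, "ry": 0, "rz": 0, "claw": 255}]'

```text
t: 2.87
tool_pos: [0.5979, 0.1772, 0.1094]
orientation: [2.225, 2.218, 0.001]
force: [0.4, 0.0, 0.6]
opening: 0.0002
gripper_force: 0.0
```

```bash
python3 - <<'E'
from h import *
p,d=cam('side'); 
for u in(277,281):
  print(u,[(v,world('side',[(u,v)],[d[v,u]])[0].round(3).tolist()) for v in range(222,249,3)])
s=robot.read_state();print(s['t'],s['tool_pos'],s['force'])
E
```

```text
277 [(222, [0.601, 0.186, 0.162]), (225, [0.601, 0.188, 0.155]), (228, [0.603, 0.186, 0.146]), (231, [0.603, 0.187, 0.138]), (234, [0.645, 0.111, 0.072]), (237, [0.641, 0.119, 0.069]), (240, [0.634, 0.133, 0.071]), (243, [0.616, 0.168, 0.091]), (246, [0.603, 0.192, 0.102])]
281 [(222, [0.591, 0.188, 0.165]), (225, [0.592, 0.186, 0.156]), (228, [0.593, 0.186, 0.148]), (231, [0.594, 0.186, 0.14]), (234, [0.637, 0.105, 0.07]), (237, [0.63, 0.119, 0.072]), (240, [0.625, 0.13, 0.071]), (243, [0.609, 0.161, 0.087]), (246, [0.598, 0.184, 0.097])]
2.9167 [0.59749323 0.17713944 0.10867914] [ 0.00475892 -0.21981157 -0.91542452]
```

The tip is now near z=0.135 and the clip at 0.095, so there is about 38 mm to go. I'll move 28 mm, then creep.

>>> arm_command --targets '[{"x": 0, "y": 0.004, "z": -0.02, "rx": 0, "ry": 0, "rz": 0, "claw": 255}, {"x": 0, "y": 0.004, "z": -0.035, "rx": 0, "ry": 0, "rz": 0, "claw": 255}, {"x": 0, "y": 0.004, "z": -0.05, "rx": 0, "ry": 0, "rz": 0, "claw": 255}, {"x": 0, "y": 0.004, "z": -0.056, "rx": 0, "ry": 0, "rz": 0, "claw": 255}, {"x": 0, "y": 0.004, "z": -0.056, "rx": 0, "ry": 0, "rz": 0, "claw": 255}]'

```text
t: 3.33
tool_pos: [0.5964, 0.179, 0.0791]
orientation: [-2.224, -2.217, 0.004]
force: [-0.7, 0.7, 0.5]
opening: 0.0002
gripper_force: 0.0
```

```bash
python3 - <<'E'
from h import *
p,d=cam('side'); 
for u in(277,281):
  print(u,[(v,world('side',[(u,v)],[d[v,u]])[0].round(3).tolist()) for v in range(231,249,2)])
s=robot.read_state();print(s['t'],s['tool_pos'],s['force'])
E
```

```text
277 [(231, [0.602, 0.188, 0.14]), (233, [0.602, 0.189, 0.135]), (235, [0.602, 0.19, 0.131]), (237, [0.604, 0.186, 0.122]), (239, [0.605, 0.187, 0.116]), (241, [0.604, 0.188, 0.112]), (243, [0.617, 0.166, 0.089]), (245, [0.608, 0.182, 0.097]), (247, [0.604, 0.191, 0.098])]
281 [(231, [0.592, 0.188, 0.142]), (233, [0.592, 0.189, 0.137]), (235, [0.593, 0.188, 0.131]), (237, [0.593, 0.19, 0.127]), (239, [0.594, 0.188, 0.12]), (241, [0.596, 0.185, 0.112]), (243, [0.597, 0.184, 0.106]), (245, [0.602, 0.176, 0.094]), (247, [0.595, 0.189, 0.098])]
3.3833 [0.59697545 0.17909805 0.08001194] [ 0.25836564 -0.55159621  0.62995126]
```

>>> arm_command --targets '[{"x": 0, "y": 0, "z": -0.006, "rx": 0, "ry": 0, "rz": 0, "claw": 255}, {"x": 0, "y": 0, "z": -0.012, "rx": 0, "ry": 0, "rz": 0, "claw": 255}, {"x": 0, "y": 0, "z": -0.016, "rx": 0, "ry": 0, "rz": 0, "claw": 255}]'

```text
t: 3.63
tool_pos: [0.598, 0.1794, 0.0733]
orientation: [2.225, 2.218, 0.001]
force: [-0.8, 2.6, 7.7]
opening: 0.0003
gripper_force: 3.0
```

>>> arm_command --targets '[{"x": 0, "y": 0, "z": -0.004, "rx": 0, "ry": 0, "rz": 0, "claw": 255}, {"x": 0, "y": 0, "z": -0.004, "rx": 0, "ry": 0, "rz": 0, "claw": 255}]'

```text
t: 3.8
tool_pos: [0.5982, 0.1798, 0.0719]
orientation: [2.224, 2.218, 0.003]
force: [-1.4, 0.5, 5.5]
opening: 0.0004
gripper_force: 2.3
```

>>> arm_command --targets '[{"x": 0, "y": 0, "z": -0.004, "rx": 0, "ry": 0, "rz": 0, "claw": 255}, {"x": 0, "y": 0, "z": -0.004, "rx": 0, "ry": 0, "rz": 0, "claw": 255}]'

```text
t: 3.97
tool_pos: [0.5984, 0.1798, 0.0699]
orientation: [2.224, 2.218, 0.003]
force: [0.7, 1.1, 2.7]
opening: 0.0007
gripper_force: 1.5
```

>>> arm_command --targets '[{"x": 0, "y": 0, "z": -0.003, "rx": 0, "ry": 0, "rz": 0, "claw": 255}, {"x": 0, "y": 0, "z": -0.003, "rx": 0, "ry": 0, "rz": 0, "claw": 255}]'

```text
t: 4.13
tool_pos: [0.5978, 0.1792, 0.0675]
orientation: [2.224, 2.218, 0.0]
force: [0.6, -0.3, 0.0]
opening: 0.0008
gripper_force: 0.1
```

>>> arm_command --targets '[{"x": 0, "y": 0, "z": -0.003, "rx": 0, "ry": 0, "rz": 0, "claw": 255}, {"x": 0, "y": 0, "z": -0.003, "rx": 0, "ry": 0, "rz": 0, "claw": 255}]'

```text
t: 4.3
tool_pos: [0.597, 0.1789, 0.0652]
orientation: [-2.224, -2.218, 0.002]
force: [0.1, 0.1, 0.8]
opening: 0.0005
gripper_force: 0.0
```

```bash
python3 - <<'E'
from h import *
p,d=cam('side'); s=robot.read_state();print(s['t'],s['tool_pos'],s['force'])
cv2.imwrite('pics/s3.png',cv2.resize(p[190:290,235:365,::-1],None,fx=5,fy=5,interpolation=cv2.INTER_CUBIC))
E
```

```text
4.35 [0.59702802 0.17884991 0.06524516] [-0.34811896 -0.52328949  0.00790583]
```

View pics/s3.png

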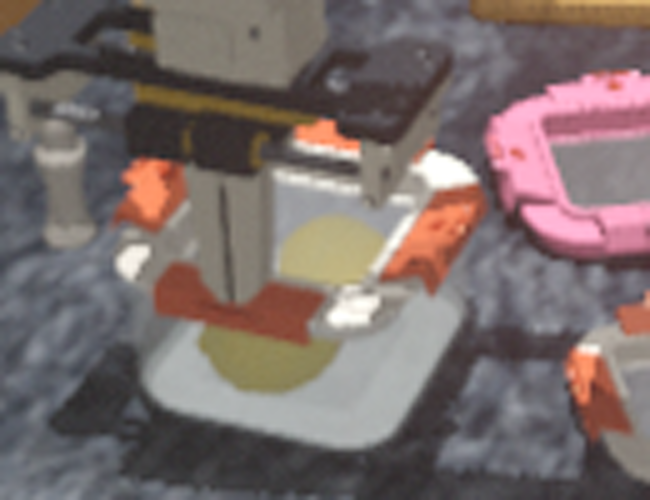

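Force rose to 7.7 N, then fell to zero as the spring went over centre. I'll creep until I feel the hard stop.

>>> arm_command --targets '[{"x": 0, "y": 0, "z": -0.003, "rx": 0, "ry": 0, "rz": 0, "claw": 255}, {"x": 0, "y": 0, "z": -0.003, "rx": 0, "ry": 0, "rz": 0, "claw": 255}]'

```text
t: 4.52
tool_pos: [0.5973, 0.179, 0.064]
orientation: [-2.225, -2.218, 0.001]
force: [0.1, -0.4, -0.1]
opening: 0.0004
gripper_force: 0.0
```

>>> arm_command --targets '[{"x": 0, "y": 0, "z": -0.003, "rx": 0, "ry": 0, "rz": 0, "claw": 255}, {"x": 0, "y": 0, "z": -0.003, "rx": 0, "ry": 0, "rz": 0, "claw": 255}]'

```text
t: 4.68
tool_pos: [0.5976, 0.1792, 0.0637]
orientation: [2.225, 2.218, -0.0]
force: [-2.1, -0.4, 3.9]
opening: 0.0004
gripper_force: 2.0
```

Hard stop felt (3.9 N) at TCP 0.0637, so clip 1 is home. Now up, a 90° turn, and over to the -x clip at (0.524, 0.106).

>>> arm_command --targets '[{"x": 0, "y": 0, "z": 0.07, "rx": 0, "ry": 0, "rz": 0, "claw": 255}, {"x": 0, "y": 0, "z": 0.12, "rx": 0, "ry": 0, "rz": -0.06, "claw": 255}, {"x": -0.146, "y": -0.146, "z": 0.12, "rx": 0, "ry": 0, "rz": -0.785, "claw": 255}, {"x": -0.146, "y": -0.146, "z": 0.12, "rx": 0, "ry": 0, "rz": -0.785, "claw": 255}, {"x": -0.146, "y": -0.146, "z": 0.12, "rx": 0, "ry": 0, "rz": -0.785, "claw": 255}, {"x": -0.146, "y": -0.146, "z": 0.12, "rx": 0, "ry": 0, "rz": -0.785, "claw": 255}, {"x": -0.146, "y": -0.146, "z": 0.12, "rx": 0, "ry": 0, "rz": -0.785, "claw": 255}, {"x": -0.146, "y": -0.146, "z": 0.12, "rx": 0, "ry": 0, "rz": -0.785, "claw": 255}, {"x": -0.146, "y": -0.146, "z": 0.12, "rx": 0, "ry": 0, "rz": -0.785, "claw": 255}, {"x": -0.146, "y": -0.146, "z": 0.12, "rx": 0, "ry": 0, "rz": -0.785, "claw": 255}]'

```text
t: 5.52
tool_pos: [0.5246, 0.1061, 0.1232]
orientation: [3.065, 0.688, 0.0]
force: [-0.2, 0.7, -0.1]
opening: 0.0007
gripper_force: 0.0
```

>>> arm_command --targets '[{"x": 0, "y": 0, "z": 0, "rx": 0, "ry": 0, "rz": -0.0625, "claw": 255}, {"x": 0, "y": 0, "z": 0, "rx": 0, "ry": 0, "rz": -0.125, "claw": 255}, {"x": 0, "y": 0, "z": 0, "rx": 0, "ry": 0, "rz": -0.1875, "claw": 255}, {"x": 0, "y": 0, "z": 0, "rx": 0, "ry": 0, "rz": -0.22, "claw": 255}, {"x": 0, "y": 0, "z": 0, "rx": 0, "ry": 0, "rz": -0.22, "claw": 255}]'

```text
t: 5.93
tool_pos: [0.5246, 0.1062, 0.123]
orientation: [3.142, 0.007, 0.0]
force: [0.9, -0.1, 0.7]
opening: 0.0002
gripper_force: 0.0
```

```bash
python3 - <<'E'
from h import *
p,d=cam('side'); s=robot.read_state();print(s['t'],s['tool_pos'],s['force'])
M=R.from_rotvec(s['orientation']).as_matrix(); print(M.round(3))
cv2.imwrite('pics/s4.png',cv2.resize(p[180:290,225:365,::-1],None,fx=5,fy=5,interpolation=cv2.INTER_CUBIC))
E
```

```text
5.9833 [0.52464643 0.10619936 0.12305959] [-0.32363366  0.11095774 -0.2820542 ]
[[ 1.     0.009  0.   ]
 [ 0.009 -1.     0.   ]
 [ 0.     0.    -1.   ]]
```

View pics/s4.png

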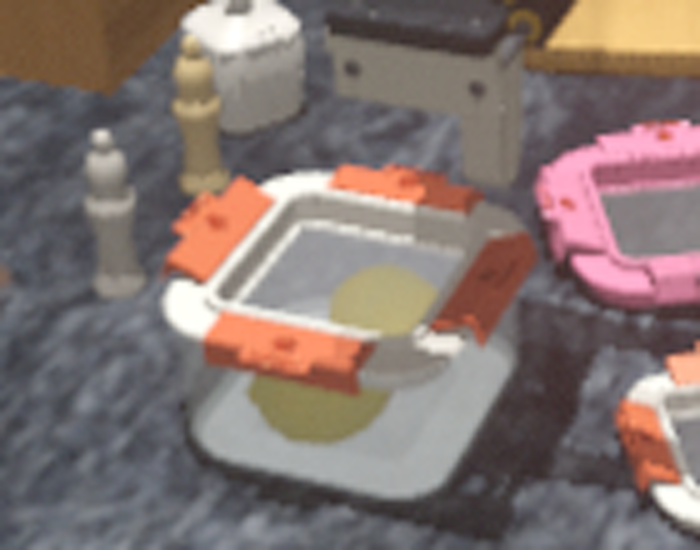

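The box hasn't moved, and the finger hangs over the -x clip (crop 490,185). Going down.

>>> arm_command --targets '[{"x": 0, "y": 0, "z": -0.04, "rx": 0, "ry": 0, "rz": 0, "claw": 255}, {"x": 0, "y": 0, "z": -0.07, "rx": 0, "ry": 0, "rz": 0, "claw": 255}, {"x": 0, "y": 0, "z": -0.086, "rx": 0, "ry": 0, "rz": 0, "claw": 255}, {"x": 0, "y": 0, "z": -0.09, "rx": 0, "ry": 0, "rz": 0, "claw": 255}, {"x": 0, "y": 0, "z": -0.094, "rx": 0, "ry": 0, "rz": 0, "claw": 255}, {"x": 0, "y": 0, "z": -0.098, "rx": 0, "ry": 0, "rz": 0, "claw": 255}]'

```text
t: 6.48
tool_pos: [0.5252, 0.1063, 0.0748]
orientation: [-3.141, -0.013, -0.002]
force: [-0.0, 1.1, 1.0]
opening: 0.0005
gripper_force: 0.2
```

>>> arm_command --targets '[{"x": 0, "y": 0, "z": -0.004, "rx": 0, "ry": 0, "rz": 0, "claw": 255}, {"x": 0, "y": 0, "z": -0.006, "rx": 0, "ry": 0, "rz": 0, "claw": 255}]'

```text
t: 6.65
tool_pos: [0.5256, 0.1063, 0.0725]
orientation: [-3.141, -0.013, -0.003]
force: [-2.8, 0.2, 6.8]
opening: 0.0006
gripper_force: 2.5
```

>>> arm_command --targets '[{"x": 0, "y": 0, "z": -0.003, "rx": 0, "ry": 0, "rz": 0, "claw": 255}, {"x": 0, "y": 0, "z": -0.006, "rx": 0, "ry": 0, "rz": 0, "claw": 255}]'

```text
t: 6.82
tool_pos: [0.5256, 0.1063, 0.0696]
orientation: [-3.141, -0.013, -0.003]
force: [-1.2, 0.8, 4.0]
opening: 0.0003
gripper_force: 1.5
```

>>> arm_command --targets '[{"x": 0, "y": 0, "z": -0.003, "rx": 0, "ry": 0, "rz": 0, "claw": 255}, {"x": 0, "y": 0, "z": -0.003, "rx": 0, "ry": 0, "rz": 0, "claw": 255}]'

```text
t: 6.98
tool_pos: [0.5249, 0.1063, 0.0667]
orientation: [-3.142, -0.013, -0.001]
force: [-0.7, -0.6, 0.2]
opening: 0.0003
gripper_force: 0.0
```

Same signature. Two small steps down to feel the stop.

>>> arm_command --targets '[{"x": 0, "y": 0, "z": -0.003, "rx": 0, "ry": 0, "rz": 0, "claw": 255}, {"x": 0, "y": 0, "z": -0.003, "rx": 0, "ry": 0, "rz": 0, "claw": 255}]'

```text
t: 7.15
tool_pos: [0.5245, 0.1062, 0.0648]
orientation: [3.142, 0.012, -0.0]
force: [0.1, 0.6, -0.6]
opening: 0.0005
gripper_force: 0.0
```

>>> arm_command --targets '[{"x": 0, "y": 0, "z": -0.003, "rx": 0, "ry": 0, "rz": 0, "claw": 255}, {"x": 0, "y": 0, "z": -0.003, "rx": 0, "ry": 0, "rz": 0, "claw": 255}]'

```text
t: 7.32
tool_pos: [0.5247, 0.1062, 0.0637]
orientation: [-3.142, -0.012, -0.0]
force: [0.1, 0.3, 0.5]
opening: 0.0005
gripper_force: 0.2
```

>>> arm_command --targets '[{"x": 0, "y": 0, "z": -0.002, "rx": 0, "ry": 0, "rz": 0, "claw": 255}, {"x": 0, "y": 0, "z": -0.002, "rx": 0, "ry": 0, "rz": 0, "claw": 255}]'

```text
t: 7.48
tool_pos: [0.5249, 0.1063, 0.0636]
orientation: [3.142, 0.012, 0.001]
force: [-4.1, -0.5, 9.1]
opening: 0.0005
gripper_force: 4.4
```

Stop felt at 0.0636, so clip 2 is home. Now up and across to the +x clip at (0.670, 0.107).

>>> arm_command --targets '[{"x": 0, "y": 0, "z": 0.07, "rx": 0, "ry": 0, "rz": 0, "claw": 255}, {"x": 0.06, "y": 0, "z": 0.1, "rx": 0, "ry": 0, "rz": 0, "claw": 255}, {"x": 0.14, "y": 0, "z": 0.1, "rx": 0, "ry": 0, "rz": 0, "claw": 255}, {"x": 0.22, "y": 0, "z": 0.1, "rx": 0, "ry": 0, "rz": 0, "claw": 255}, {"x": 0.29, "y": 0.002, "z": 0.1, "rx": 0, "ry": 0, "rz": 0, "claw": 255}, {"x": 0.29, "y": 0.002, "z": 0.1, "rx": 0, "ry": 0, "rz": 0, "claw": 255}, {"x": 0.29, "y": 0.002, "z": 0.1, "rx": 0, "ry": 0, "rz": 0, "claw": 255}]'

```text
t: 8.07
tool_pos: [0.6699, 0.1069, 0.1099]
orientation: [3.141, 0.011, -0.005]
force: [-0.2, 0.6, -0.4]
opening: 0.0007
gripper_force: 0.0
```

```bash
python3 - <<'E'
from h import *
p,d=cam('side'); s=robot.read_state();print(s['t'],s['tool_pos'],s['force'])
cv2.imwrite('pics/s5.png',cv2.resize(p[180:290,225:365,::-1],None,fx=5,fy=5,interpolation=cv2.INTER_CUBIC))
E
```

```text
8.1167 [0.66915936 0.10709516 0.11087432] [-0.82512711 -0.73674715 -0.28943265]
```

View pics/s5.png

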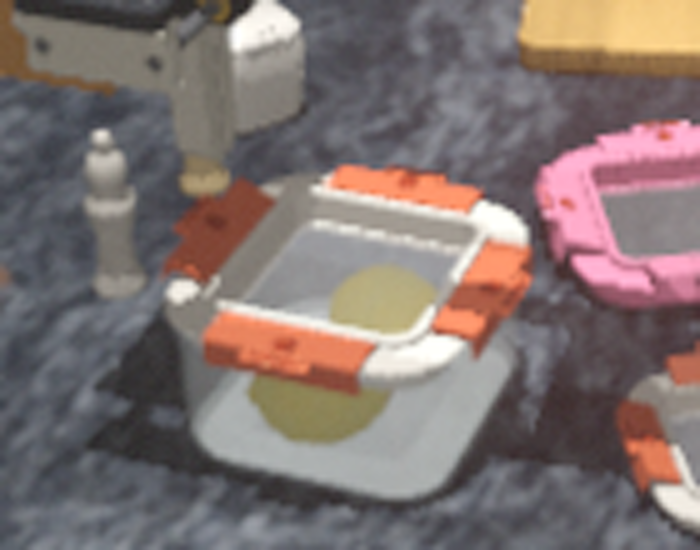

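The box hasn't moved, and the finger is over the standing +x clip (crop 205,155). Pressing it.

>>> arm_command --targets '[{"x": 0, "y": 0, "z": -0.03, "rx": 0, "ry": 0, "rz": 0, "claw": 255}, {"x": 0, "y": 0, "z": -0.056, "rx": 0, "ry": 0, "rz": 0, "claw": 255}, {"x": 0, "y": 0, "z": -0.066, "rx": 0, "ry": 0, "rz": 0, "claw": 255}, {"x": 0, "y": 0, "z": -0.072, "rx": 0, "ry": 0, "rz": 0, "claw": 255}, {"x": 0, "y": 0, "z": -0.076, "rx": 0, "ry": 0, "rz": 0, "claw": 255}]'

```text
t: 8.53
tool_pos: [0.6688, 0.1073, 0.0743]
orientation: [3.142, 0.013, -0.001]
force: [0.2, 0.9, -0.1]
opening: 0.0003
gripper_force: 0.0
```

>>> arm_command --targets '[{"x": 0, "y": 0, "z": -0.003, "rx": 0, "ry": 0, "rz": 0, "claw": 255}, {"x": 0, "y": 0, "z": -0.006, "rx": 0, "ry": 0, "rz": 0, "claw": 255}]'

```text
t: 8.7
tool_pos: [0.67, 0.1073, 0.0725]
orientation: [-3.141, -0.012, -0.002]
force: [-2.3, -0.6, 5.9]
opening: 0.0004
gripper_force: 3.2
```

>>> arm_command --targets '[{"x": 0, "y": 0, "z": -0.003, "rx": 0, "ry": 0, "rz": 0, "claw": 255}, {"x": 0, "y": 0, "z": -0.006, "rx": 0, "ry": 0, "rz": 0, "claw": 255}]'

```text
t: 8.87
tool_pos: [0.6709, 0.1073, 0.0704]
orientation: [-3.141, -0.012, -0.005]
force: [0.2, -0.3, 5.2]
opening: 0.0004
gripper_force: 2.4
```

>>> arm_command --targets '[{"x": 0, "y": 0, "z": -0.003, "rx": 0, "ry": 0, "rz": 0, "claw": 255}, {"x": 0, "y": 0, "z": -0.005, "rx": 0, "ry": 0, "rz": 0, "claw": 255}]'

```text
t: 9.03
tool_pos: [0.671, 0.1073, 0.0675]
orientation: [-3.141, -0.012, -0.005]
force: [0.7, -0.2, 2.4]
opening: 0.0003
gripper_force: 0.6
```

>>> arm_command --targets '[{"x": 0, "y": 0, "z": -0.003, "rx": 0, "ry": 0, "rz": 0, "claw": 255}, {"x": 0, "y": 0, "z": -0.004, "rx": 0, "ry": 0, "rz": 0, "claw": 255}]'

```text
t: 9.2
tool_pos: [0.6693, 0.1072, 0.0636]
orientation: [3.142, 0.012, -0.001]
force: [0.3, -0.2, 8.9]
opening: 0.0002
gripper_force: 4.7
```

>>> arm_command --targets '[{"x": 0, "y": 0, "z": -0.003, "rx": 0, "ry": 0, "rz": 0, "claw": 255}, {"x": 0, "y": 0, "z": -0.003, "rx": 0, "ry": 0, "rz": 0, "claw": 255}]'

```text
t: 9.37
tool_pos: [0.6694, 0.1072, 0.0636]
orientation: [3.141, 0.012, -0.001]
force: [-4.0, -0.7, 10.3]
opening: 0.0004
gripper_force: 5.0
```

>>> arm_command --targets '[{"x": 0, "y": 0, "z": -0.002, "rx": 0, "ry": 0, "rz": 0, "claw": 255}, {"x": 0, "y": 0, "z": -0.002, "rx": 0, "ry": 0, "rz": 0, "claw": 255}]'

```text
t: 9.53
tool_pos: [0.6698, 0.1072, 0.0635]
orientation: [3.142, 0.012, 0.001]
force: [-7.2, -0.7, 14.8]
opening: 0.0007
gripper_force: 7.4
```

Hard stop at the same height. I'll retreat up and back towards the robot, then check all four clips.

>>> arm_command --targets '[{"x": 0, "y": 0, "z": 0.08, "rx": 0, "ry": 0, "rz": 0, "claw": 255}, {"x": 0, "y": 0, "z": 0.16, "rx": 0, "ry": 0, "rz": 0, "claw": 255}, {"x": 0, "y": 0, "z": 0.24, "rx": 0, "ry": 0, "rz": 0, "claw": 255}, {"x": 0, "y": -0.06, "z": 0.3, "rx": 0, "ry": 0, "rz": 0, "claw": 255}, {"x": -0.08, "y": -0.14, "z": 0.3, "rx": 0, "ry": 0, "rz": 0, "claw": 255}, {"x": -0.15, "y": -0.21, "z": 0.3, "rx": 0, "ry": 0, "rz": 0, "claw": 255}, {"x": -0.2, "y": -0.28, "z": 0.3, "rx": 0, "ry": 0, "rz": 0, "claw": 255}, {"x": -0.25, "y": -0.35, "z": 0.3, "rx": 0, "ry": 0, "rz": 0, "claw": 255}, {"x": -0.3, "y": -0.42, "z": 0.3, "rx": 0, "ry": 0, "rz": 0, "claw": 255}, {"x": -0.35, "y": -0.49, "z": 0.3, "rx": 0, "ry": 0, "rz": 0, "claw": 255}]'

```text
t: 10.37
tool_pos: [0.5093, -0.1158, 0.211]
orientation: [-3.141, -0.013, 0.001]
force: [1.0, -1.0, 0.2]
opening: 0.0004
gripper_force: 0.0
```

>>> arm_command --targets '[{"x": -0.04, "y": -0.06, "z": 0, "rx": 0, "ry": 0, "rz": 0, "claw": 255}, {"x": -0.04, "y": -0.12, "z": 0, "rx": 0, "ry": 0, "rz": 0, "claw": 255}, {"x": -0.04, "y": -0.12, "z": 0, "rx": 0, "ry": 0, "rz": 0, "claw": 255}, {"x": -0.04, "y": -0.12, "z": 0, "rx": 0, "ry": 0, "rz": 0, "claw": 255}]'

```text
t: 10.7
tool_pos: [0.4905, -0.176, 0.2112]
orientation: [-3.141, -0.007, 0.001]
force: [0.0, 1.5, -0.9]
opening: 0.0007
gripper_force: 0.0
```

```bash
python3 - <<'E'
from h import *
P={}
for n,(x0,y0,x1,y1) in dict(top=(255,160,325,225),side=(250,205,340,285)).items():
    p,d=cam(n); P[n]=cv2.resize(p[y0:y1,x0:x1,::-1],(400,int(400*(y1-y0)/(x1-x0))),interpolation=cv2.INTER_CUBIC)
    hsv=cv2.cvtColor(p,cv2.COLOR_RGB2HSV).astype(int)
    m=np.zeros(d.shape,bool); m[y0:y1,x0:x1]=1
    m&=((hsv[...,0]<12)|(hsv[...,0]>174))&(hsv[...,1]>90)&(hsv[...,2]>100)&(d>0)
    k,l,s,c=cv2.connectedComponentsWithStats(m.astype(np.uint8))
    for i in range(1,k):
        if s[i,4]<12: continue
        v,u=np.where(l==i); w=world(n,np.c_[u,v],d[v,u])
        print(n,s[i],c[i].round(1),np.median(w,0).round(3),'z10/90',np.percentile(w[:,2],[10,50,90]).round(4))
h=max(a.shape[0] for a in P.values())
cv2.imwrite('pics/crop1.png',np.hstack([cv2.copyMakeBorder(a,0,h-a.shape[0],0,0,0) for a in P.values()]))
s=robot.read_state();print(s['t'],s['tool_pos'])
E
```

```text
top [280 169  20   7  92] [288.5 172.1] [0.674 0.108 0.087] z10/90 [0.0821 0.087  0.0915]
top [308 183   7  20  72] [311.8 192.5] [0.598 0.025 0.088] z10/90 [0.0836 0.0882 0.0908]
top [266 184   6  12  39] [267.8 190.3] [0.606 0.183 0.086] z10/90 [-0.0009  0.0856  0.0906]
top [280 212  20   5  38] [289.6 214.8] [0.519 0.106 0.088] z10/90 [0.0845 0.0877 0.0916]
side [291 213  31   9 170] [306.1 216.7] [0.597 0.038 0.088] z10/90 [0.0866 0.0881 0.0894]
side [258 218  21  19 200] [267.3 227. ] [0.669 0.109 0.088] z10/90 [0.0859 0.0881 0.0894]
side [311 228  21  23 247] [321.9 238.2] [0.527 0.113 0.088] z10/90 [0.085  0.0877 0.0893]
side [266 242  34  17 332] [281.8 250. ] [0.596 0.185 0.087] z10/90 [0.0757 0.0874 0.0892]
10.8 [ 0.49109338 -0.17419203  0.21120868]
```

View pics/crop1.png

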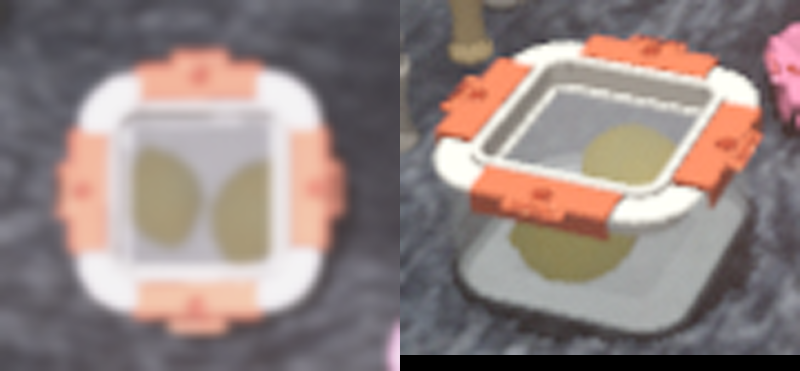

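All four clips now lie level at 88 mm with the same bright shade, and the box and lid are where they were. Handing in.

```bash
python3 -c "
from plant import robot; print(robot.close_job())"
```

```text
the job is handed in; nothing more can be done
None
```

The three standing clips (+x, +y and -x) were pressed home; all four now lie level at about 88 mm, the box has not visibly moved, the hand is clear, and the job was handed in at about 10.8 s.

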